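# Refit the filter panel in the bench fume extractor

## Robot

A 6-joint arm with a two-finger parallel gripper is mounted at the origin on the work surface. World frame = base frame: x ahead of the robot, y to its left, z up, the work surface at z = 0. Lengths are in m, angles in rad, forces in N, time in s.
With the tool pointing down it reaches from about 0.3 to 0.825 m from the base axis. Payload 5.4 kg.
Tool frame: the origin (TCP) lies between the finger pads; the fingertips stand 17 mm ahead of it and the grasp point (between the pads) lies 2 mm behind it (tcp_to_tips is the distance from the TCP to the fingertips, in m); z points along the fingers, x is the direction in which the jaws open and shut, and the axes are right-handed (so a half turn about z gives the same grasp; the last joint's range is limited). The gripper opens to 92 mm and grips with 3 to 60 N. Pads are 20 mm wide; open, the fingers measure 128 mm over their backs; the gripper's body (75 mm by 189 mm) begins 69 mm behind the grasp point.
Start: joints at [-1.366, 0.158, 1.597, -0, 1.386, -0.21], TCP at [0.232, -0.526, 0.232] pointing down, gripper open.
Joint ranges: [-2.91, 2.91], [-0.94, 2.29], [0.18, 2.7], [-1.29, 4.43], [0.17, 2.64], [-3, 3]. Speed limits (rad/s): [2.57, 2.57, 3.14, 3.14, 3.14, 3.14].

## Interface

Orientations are given as a unit quaternion [x, y, z, w].
In Python, from rig import * gives the robot as it stands.
- The arm moves only by the tool send_rows, never from a script. Its argument "targets" is a list that holds one entry, the list of rows, each a list of 7 numbers: the turn, a rotation vector about the world's x, y, z in units of 6 degrees (1.0 is 6 degrees), then the shift along the world's x, y, z in units of 40 mm (1.0 is 40 mm), then the gripper command: -1 is shut, 1 is fully open, values between are in proportion. A call has 1 to 5 rows; each row is the pose to reach, as a shift and turn from the pose measured when the call began; what a row does not reach only later rows make up. A row lasts 1/12 s, in which the tool goes at most 41.7 mm and 7.16 degrees, less where a joint would pass 70% of its speed; a pose out of reach is approached as far as the arm can. A call with a gripper value outside its range is refused whole. The fingers move at their own pace and stop on an object; "force" is the grip in N (left out, the last holds). Time passes only in rows, so rows that repeat a pose let the fingers close. It gives the time, the measured TCP pose, the force and the opening at its end, in the units of the state.
- observe(): the state, without advancing time (a new reading comes with each control period).
- snapshot(name): name is "scene" or "top"; returns the picture (420x560x3 uint8, red, green, blue); there is no depth.
- calibration(name): a dict with "fx", "fy", "cx", "cy" (pixels), "extrinsics" (4x4, takes a point from camera to world coordinates). Camera axes: x right, y up, looking along -z (the intrinsics and any distortion apply to the point x, -y, -z); pixel columns grow to the right and rows downward; lengths in m; the calibration is good to about 2 mm. A picture is of the moment at which its call begins. calibration takes no time and is no camera call.
- job_done(): hands the job in, once; it reports no verdict.
The state is a dict: "clock": time; "q": joint angles; "qvel": joint speeds; "joint_efforts": joint torques, N m; "position": TCP position; "ee_rot": TCP orientation; "force": force on the tool from outside, world axes, zero at the start; "moment": the same for the moment, N m; "gripper_width": finger opening in m.
Only numpy, scipy, OpenCV 4.12 (cv2) and the standard library are available. Lean on these libraries where they do the work, as an engineer would, in place of code of your own. Each camera call takes 0.05 s, during which the arm holds its last target.

## Task

Fit the filter panel lying on the bench into the open well of the bench fume extractor: hook its tongue edge under the retaining lip, then swing the other edge down until the panel sits flat and fully home. Then slide the louvred cover over it until its catch clicks shut, let go, and leave the jars, wash bottle and foam block where they stand.

Things in the scene. Friction and masses are not known exactly. Their poses are not given: they have to be found in the camera images.
- filter_center (a point): Centre of the loose aluminium filter panel (0.35 kg), lying right way up: a shallow open pan 160 (x) x 140 (y) mm with 4 mm walls. Overall height 28 mm; this point is half-way up. A 4 mm thick flange, its top the panel's top, sticks out 10 mm at both x sides and 8 mm at the -y side; at +y a tongue takes its place. z up out of the open pan, y towards the tongue.
- filter_tongue (a point): Middle of the outer edge of the panel's tongue, half-way through its thickness. The tongue is a plate 120 mm wide (x), 4 mm thick, sticking out 16 mm at the panel's +y side, flush with the flange, with two dark dots. This point is 86 mm in y and 12 mm in z from filter_center; same axes.
- filter_rib (a point): Top middle of the panel's carrying rib, 14 mm above filter_center; same axes. The rib is 12 mm thick (y) and runs across the pan along x, its top flush with the flange. Pleated media fills the pan's bottom 8 mm, so the upper 20 mm of the rib can be pinched from above at its middle, with 60 mm free at each side of it.
- unit: Bench fume extractor, fixed: grey metal case 240 (x) x 400 (y) x 90 mm, origin in the middle of its underside, z up. Its flat top is called the deck. The +y half has the open well for the filter panel, with the retaining lip at its +y end; the louvred cover is parked over the -y half. A rail, 14 mm wide and 16 mm high, runs along y near each long edge (inner faces 200 mm apart).
- seat (a point): Where filter_center must finally be, panel axes parallel to these (y towards the lip). Middle of the well, 90 mm in y from the case's middle and 10 mm below the deck. The well is 168 (x) x 147 (y) mm, 28 mm deep. Flange and tongue of the seated panel rest on the deck; the pan hangs in the well with 4 mm play each way in x, 3.5 mm in y.
- lip (a point): Middle of the front lower edge of the retaining lip: a steel plate 4 mm thick, 140 mm wide (x), over a gap 9 mm high and 15 mm deep (y), open to -y. It is 77 mm in y and 19 mm in z from seat; same axes. A seated tongue lies 9 mm under the lip, more than the well's play, so the panel does not go in flat: it enters tilted some 12 to 18 degrees, -y side up.
- cover_handle (a point): Centre of the cover's bar handle: bar 100 mm long (x), 12 x 12 mm in section, 42 mm above the deck, 24 mm free under it, a 12 mm post at each end. Axes of the unit. The cover is a flat slotted plate 208 (x) x 167 (y) mm, 8 to 12 mm above the deck, its leading edge 80 mm in +y from the bar. With the cover shut this point is 5 mm towards -y from seat and 52 mm above it.
- cover (a joint): How far the cover is open, in m: 0 is shut against its stop beside the lip; up to 0.197 open towards the unit's -y. It stays where it is left (drag 1.2 N). A spring roller in the deck meets a bead under its rear edge at about 0.013: up to about 10 N of push is needed to ride over the roller at about 0.006, then the catch clicks, and below about 0.003 it draws and holds the cover shut.
- jar_wide_center (a point): Centre of a loose glass specimen jar with clip lid, 92 mm across, 105 mm high; axes of no account.
- jar_tall_center (a point): Centre of a loose glass specimen jar with clip lid, 76 mm across, 130 mm high; axes of no account.
- bottle_center (a point): Centre of a loose white wash bottle, 64 mm across, 168 mm high, with a bent spout up to 203 mm.
- block_center (a point): Centre of a loose dark foam block 85 x 65 x 38 mm with wooden picks standing in it to 75 mm.
Not all that is in view belongs to the job. Of the things that look like the part that bears filter_center, the larger one is meant.

How it is judged:
On the way, in this order (a step that is already met when the one before it is completed fails the run):
1. the tongue is under the retaining lip while the panel is still tilted (y of filter_tongue in the frame of lip above 0.003 m and z of filter_tongue in the frame of lip between -0.012 and 0 m and angle between filter_center's own z axis and vertical above 0.07 rad), for 0.1 s.
2. the panel is swung down flat and fully home in the well, tongue under the lip (horizontal distance between filter_center and seat below 0.008 m and z of filter_center in the frame of seat below 0.003 m and angle between filter_center's own z axis and vertical below 0.03 rad and y of filter_tongue in the frame of lip above 0.003 m and z of filter_tongue in the frame of lip below 0 m), for 0.2 s.
At the end, for the whole second after the job is handed in: The filter panel lies in the well within 8 mm of its seat, not more than 3 mm high and level to 0.03 rad, its tongue at least 3 mm under the lip, at rest; the cover is shut to within 3 mm (catch engaged) and everything is let go (all of step 2 and value of joint cover below 0.003 m and linear speed of filter below 0.01 m/s); the robot touches nothing.
It fails at once if a jar, the wash bottle or the foam block was moved more than 25 mm or toppled (distance of any of jar_wide_center, jar_tall_center, bottle_center, block_center from where it was at the start of the episode above 0.025 m).
It also fails if it takes over 56 s, if anything falls off the work surface, if the arm or the gripper's body presses on something with over 40 N, if the wrist force passes 120 N, or if a joint passes its speed limit or range.

## Working session

There is one attempt and no reset: what is moved stays moved. The work goes in short steps, Python scripts to look and compute and a tool call to move; the robot and the scene stay as the last step left them, time stands still between calls to the robot, and variables do not carry over. Pictures are saved under pics/ and viewed, and the job is handed in when it is done.

Besides the shell and the picture viewer there is one more tool, called after "Emit:" by a JSON object that holds its "name" and its "arguments". send_rows: Moves the arm, as the interface text tells. Its arguments: {"type":"object","properties":{"targets":{"type":"array","items":{"type":"array","items":{"type":"array","items":{"type":"number"}}}},"force":{"type":"number"}},"required":["targets"]}

```bash
ls; mkdir -p pics; python3 - <<'E'
from rig import *
import cv2
print(observe())
for n in ["scene","top"]:
    im=snapshot(n); cv2.imwrite(f"pics/{n}0.png",im[:,:,::-1]); print(n,calibration(n))
E
```

```text
pics
{'clock': 0.0, 'q': array([-1.36610646e+00,  1.59076604e-01,  1.59821743e+00,  3.33598789e-06,
        1.38619375e+00, -2.10077443e-01]), 'qvel': array([-7.18329743e-04, -6.79869387e-05,  4.43161986e-04, -1.91028554e-04,
       -1.06380464e-03,  1.36213022e-03]), 'joint_efforts': array([ 1.14355128e-04, -3.85570550e+01, -3.22105694e+01,  7.00191711e-02,
        3.77712690e-02, -1.41598407e-04]), 'position': array([ 0.23158221, -0.52565617,  0.23061083]), 'ee_rot': array([ 8.37548553e-01, -5.46362081e-01, -6.67060374e-04, -6.72988609e-04]), 'force': array([-0.2227843 , -0.32006949,  0.73689747]), 'moment': array([-0.05217961,  0.03480353, -0.01280892]), 'gripper_width': 0.09170662859159498}
scene {'fx': 440.7621594722565, 'fy': 440.7621594722565, 'cx': 282.8185109538893, 'cy': 212.65857240917467, 'extrinsics': array([[ 0.88844567, -0.34894758,  0.29816084,  0.96074764],
       [ 0.45871385,  0.69725371, -0.55083471, -0.77127711],
       [-0.01568132,  0.62615721,  0.77953912,  1.18523181],
       [ 0.        ,  0.        ,  0.        ,  1.        ]])}
top {'fx': 480.1610969691788, 'fy': 480.1610969691788, 'cx': 273.24999824574235, 'cy': 209.0513639343793, 'extrinsics': array([[-1.71247577e-02,  9.90304561e-01, -1.37853617e-01,
         3.50815244e-01],
       [-9.99836431e-01, -1.61585920e-02,  8.12477280e-03,
         9.66554388e-04],
       [ 5.81847922e-03,  1.37970203e-01,  9.90419289e-01,
         1.71821220e+00],
       [ 0.00000000e+00,  0.00000000e+00,  0.00000000e+00,
         1.00000000e+00]])}
```

View pics/scene0.png

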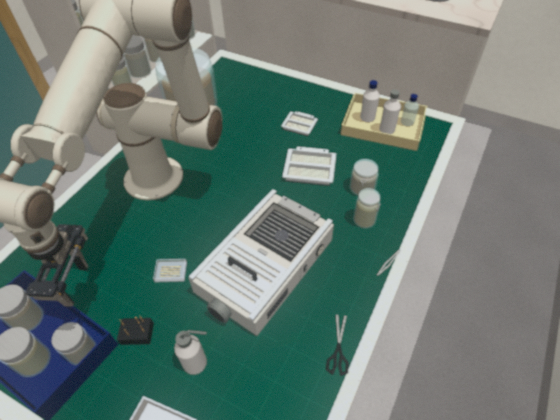

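View pics/top0.png

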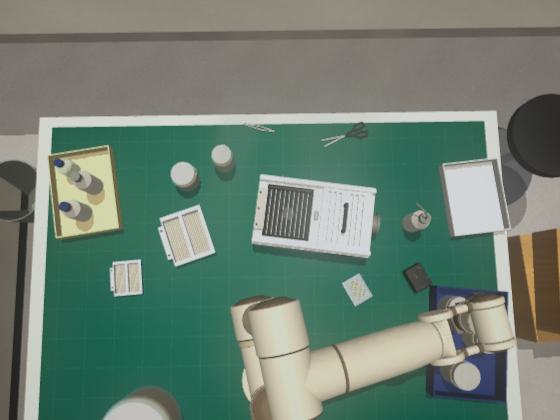

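The scene shows the unit at about (265,258) in scene and (313,216) in top, with the well on the image-left (+y world) side. There are two filter-like pans, one larger at top (187,236) and one smaller at top (127,278). The larger one fits the description. I'll confirm it in an enlarged crop.

```bash
python3 - <<'E'
import cv2
im=cv2.imread("pics/top0.png")
cv2.imwrite("pics/c1.png",cv2.resize(im[190:310,100:230],None,fx=5,fy=5,interpolation=cv2.INTER_CUBIC))
cv2.imwrite("pics/c2.png",cv2.resize(im[160:270,240:390],None,fx=5,fy=5,interpolation=cv2.INTER_CUBIC))
im=cv2.imread("pics/scene0.png")
cv2.imwrite("pics/c3.png",cv2.resize(im[105:335,185:385],None,fx=2.6,fy=2.6,interpolation=cv2.INTER_CUBIC))
E
```

```text
(no output)
```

View pics/c1.png

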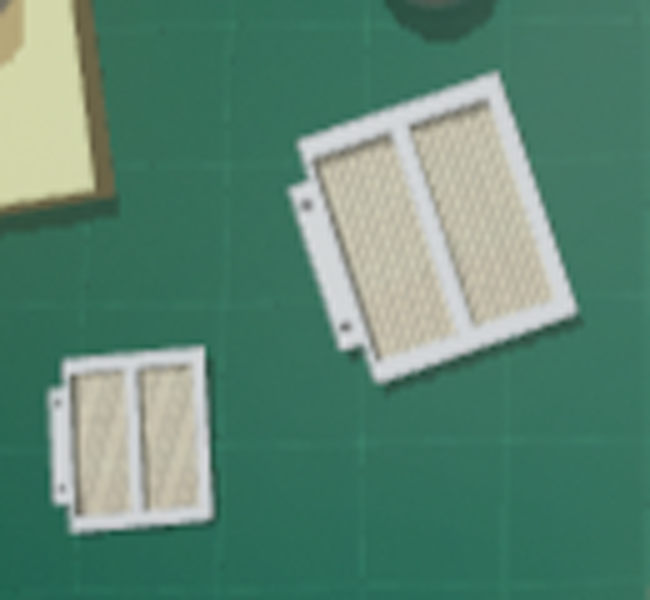

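View pics/c2.png

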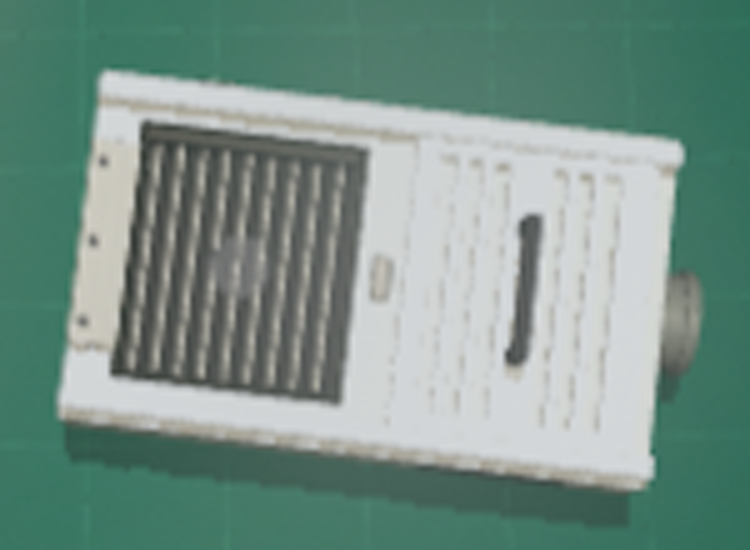

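View pics/c3.png

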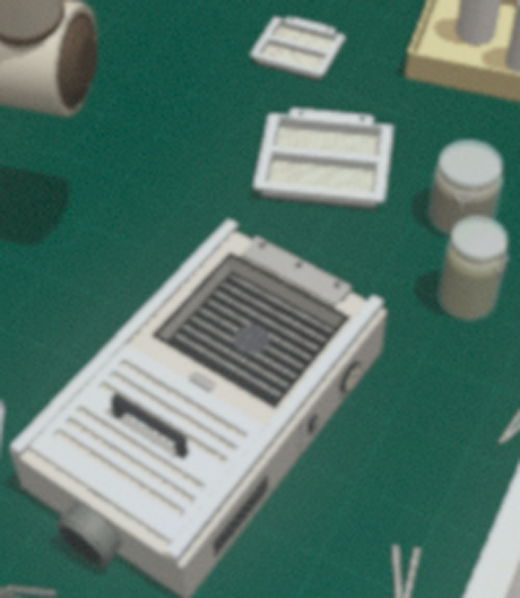

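Confirmed. The big panel has its tongue with two dots on the image-left (top (162,243)), and the small decoy is at (127,278). Next I'll measure.

```bash
cat > h.py <<'E'
from rig import *
import numpy as np, cv2
def ray(n,uv):
    c=calibration(n);E=c["extrinsics"];uv=np.atleast_2d(uv).astype(float)
    d=np.c_[(uv[:,0]-c["cx"])/c["fx"],-(uv[:,1]-c["cy"])/c["fy"],-np.ones(len(uv))]@E[:3,:3].T
    return E[:3,3],d
def onz(n,uv,z):
    o,d=ray(n,uv); return o+d*((z-o[2])/d[:,2])[:,None]
def proj(n,P):
    c=calibration(n);E=c["extrinsics"];p=(np.atleast_2d(P)-E[:3,3])@E[:3,:3]
    return np.c_[c["cx"]+c["fx"]*p[:,0]/-p[:,2],c["cy"]-c["fy"]*p[:,1]/-p[:,2]]
def tri(uva,uvb):
    A=[];b=[]
    for n,uv in(("top",uva),("scene",uvb)):
        o,d=ray(n,uv);d=d[0]/np.linalg.norm(d[0]);M=np.eye(3)-np.outer(d,d);A.append(M);b.append(M@o)
    x,r,_,_=np.linalg.lstsq(np.vstack(A),np.hstack(b),rcond=None);return x,np.sqrt(r)
E
python3 - <<'E'
from h import *
im=cv2.imread("pics/top0.png");hsv=cv2.cvtColor(im,cv2.COLOR_BGR2HSV)
# panel: not green
g=((hsv[...,0]>65)&(hsv[...,0]<95)&(hsv[...,1]>70)).astype(np.uint8)
m=1-g
def comp(pt,roi):
    mm=np.zeros_like(m);x0,y0,x1,y1=roi;mm[y0:y1,x0:x1]=m[y0:y1,x0:x1]
    n,l,st,ce=cv2.connectedComponentsWithStats(mm);k=l[pt[1],pt[0]];print("area",st[k]);return (l==k).astype(np.uint8)
p=comp((200,214),(150,195,222,275))
cs,_=cv2.findContours(p,cv2.RETR_EXTERNAL,cv2.CHAIN_APPROX_NONE);c=max(cs,key=cv2.contourArea)
big=cv2.resize(im,None,fx=8,fy=8,interpolation=cv2.INTER_CUBIC)
P=onz("top",c[:,0].astype(float),0.028)[:,:2].astype(np.float32)
op=cv2.morphologyEx(p,cv2.MORPH_OPEN,np.ones((3,3)))
r=cv2.minAreaRect(P);print("rect incl tongue (180x164)",r)
# dots
gray=cv2.cvtColor(im,cv2.COLOR_BGR2GRAY)
for (x0,y0) in [(100+305/5,190+205/5),(100+346/5,190+327/5)]:
    x,y=int(x0),int(y0);w=gray[y-2:y+4,x-2:x+4].astype(float);q=np.clip(np.median(w)+5-w,0,None);yy,xx=np.mgrid[y-2:y+4,x-2:x+4];print("dot",(q*xx).sum()/q.sum(),(q*yy).sum()/q.sum())
# well dark
d=((hsv[...,2]<135)&(hsv[...,1]<90)).astype(np.uint8)
mm=np.zeros_like(d);mm[178:246,258:318]=d[178:246,258:318];mm=cv2.morphologyEx(mm,cv2.MORPH_CLOSE,np.ones((7,7)))
n,l,st,ce=cv2.connectedComponentsWithStats(mm);k=1+st[1:,4].argmax();print(st[k])
cs,_=cv2.findContours((l==k).astype(np.uint8),cv2.RETR_EXTERNAL,cv2.CHAIN_APPROX_NONE);c=max(cs,key=cv2.contourArea)
r=cv2.minAreaRect(onz("top",c[:,0].astype(float),0.09)[:,:2].astype(np.float32));print("well(168x147)",r,cv2.boxPoints(r))
# handle
h=((hsv[...,2]<120)).astype(np.uint8);mm=np.zeros_like(h);mm[200:236,336:354]=h[200:236,336:354]
n,l,st,ce=cv2.connectedComponentsWithStats(mm);k=1+st[1:,4].argmax();print(st[k],ce[k])
ys,xs=np.where(l==k);r=cv2.minAreaRect(onz("top",np.c_[xs,ys],0.138)[:,:2].astype(np.float32));print("handle",r,onz("top",ce[k],.134))
E
```

```text
area [ 157  204   59   63 2431]
rect incl tongue (180x164) ((0.4965774416923523, 0.3001401126384735), (0.18539495766162872, 0.16865287721157074), 18.3937931060791)
dot 160.4046997389034 231.27067014795475
dot 168.96701388888889 255.40798611111111
[ 262  184   52   57 2329]
well(168x147) ((0.5675395131111145, -0.06111764907836914), (0.15649183094501495, 0.17697347700595856), 81.88581085205078) [[ 0.46889448 -0.12609065]
 [ 0.64409626 -0.15106982]
 [ 0.66618454  0.00385535]
 [ 0.49098277  0.02883452]]
[341 203   7  30  93] [344.4516129  217.25806452]
handle ((0.5389308929443359, -0.24712778627872467), (0.011990050785243511, 0.09852997958660126), 81.35581970214844) [[ 0.53989637 -0.24836275  0.134     ]]
```

```bash
cat >> h.py <<'E'
def edge(g,a,b,half=3.0,sub=0.2,ends=0.15):
    """refine line near segment a-b by max gradient of perpendicular profiles -> (point,dir)"""
    a=np.array(a,float);b=np.array(b,float);t=(b-a)/np.linalg.norm(b-a);n=np.array([-t[1],t[0]])
    s=np.arange(-half,half+1e-6,sub);pts=[]
    for f in np.linspace(ends,1-ends,25):
        c=a+f*(b-a);q=c+s[:,None]*n
        v=cv2.remap(g,q[:,0].astype(np.float32)[None],q[:,1].astype(np.float32)[None],cv2.INTER_CUBIC)[0]
        gr=np.abs(np.gradient(cv2.GaussianBlur(v[None].astype(np.float32),(0,0),3)[0]))[3:-3];k=gr.argmax();pts.append(c+s[k+3]*n)
    l=cv2.fitLine(np.array(pts,np.float32),cv2.DIST_HUBER,0,0.01,0.01).ravel();return l[2:],l[:2]
def inter(L,M):
    s=np.linalg.solve(np.c_[L[1],-M[1]],M[0]-L[0]);return L[0]+s[0]*L[1]
def quad(g,cs,**k):
    n=len(cs);L=[edge(g,cs[i],cs[(i+1)%n],**k) for i in range(n)]
    return np.array([inter(L[i-1],L[i]) for i in range(n)])
E
python3 - <<'E'
from h import *
T=cv2.imread("pics/top0.png",0).astype(np.float32);S=cv2.imread("pics/scene0.png",0).astype(np.float32)
o=np.array([100,190]);
pt=np.array([[298,143],[497,72],[580,314],[378,384]])/5+o
o3=np.array([185,105]);
# order same: tongue/+x... top: 0=(tongue,+x)(left,up),1=(-y,+x),2=(-y,-x),3=(tongue,-x)
# scene: tongue edge is up; +x is right
ps=np.array([[393,125],[383,206],[254,195],[268,114]])/2.6+o3
qt=quad(T,pt,ends=.2);
# tongue side edge: flange corners hidden by tongue -> use only 3 sides + own guess
qs=quad(S,ps,ends=.2)
print("panel top",qt.round(1).tolist(),"scene",qs.round(1).tolist())
for i in range(4):print(i,onz("top",qt[i],.028)[0].round(4),onz("scene",qs[i],.028)[0].round(4),[x.round(4) for x in tri(qt[i],qs[i])])
X=onz("top",qt,.028);print([np.linalg.norm(X[i]-X[(i+1)%4]).round(4) for i in range(4)])
X=onz("scene",qs,.028);print([np.linalg.norm(X[i]-X[(i+1)%4]).round(4) for i in range(4)])
wt=np.array([[142,122],[368,150],[340,403],[112,375]])/5+np.array([240,160])
ws=np.array([[346,317],[272,405],[155,333],[232,255]])/2.6+o3
qt=quad(T,wt,ends=.12,half=2.5);qs=quad(S,ws,ends=.12,half=2.5)
print("well",qt.round(1).tolist(),qs.round(1).tolist())
for i in range(4):print(i,onz("top",qt[i],.09)[0].round(4),onz("scene",qs[i],.09)[0].round(4),[x.round(4) for x in tri(qt[i],qs[i])])
for n,q in(("top",qt),("scene",qs)):
  X=onz(n,q,.09);print(n,X.mean(0).round(4),[np.linalg.norm(X[i]-X[(i+1)%4]).round(4) for i in range(4)],np.degrees(np.arctan2(*(X[0]-X[1]+X[3]-X[2])[:2])))
E
```

```text
panel top [[159.89999389648438, 217.10000610351562], [199.10000610351562, 203.89999389648438], [215.3000030517578, 252.39999389648438], [175.8000030517578, 266.0]] scene [[336.0, 154.10000610351562], [332.5, 182.39999389648438], [281.20001220703125, 178.1999969482422], [287.70001220703125, 149.39999389648438]]
0 [0.5637 0.3891 0.028 ] [0.5675 0.3871 0.028 ] [array([0.5652, 0.3906, 0.0237]), array([0.0015])]
1 [0.609  0.2504 0.028 ] [0.6129 0.2482 0.028 ] [array([0.6107, 0.2517, 0.0232]), array([0.0015])]
2 [0.4358 0.1931 0.028 ] [0.4399 0.1852 0.028 ] [array([0.4358, 0.1939, 0.0179]), array([0.0008])]
3 [0.3908 0.3307 0.028 ] [0.3931 0.3289 0.028 ] [array([0.3912, 0.3315, 0.0249]), array([0.0006])]
[np.float64(0.1459), np.float64(0.1825), np.float64(0.1447), np.float64(0.1825)]
[np.float64(0.1462), np.float64(0.1842), np.float64(0.1511), np.float64(0.1839)]
well [[268.5, 183.5], [313.5, 189.1999969482422], [307.70001220703125, 240.5], [262.0, 234.8000030517578]] [[319.3999938964844, 226.10000610351562], [290.29998779296875, 261.5], [242.8000030517578, 233.39999389648438], [273.5, 201.3000030517578]]
0 [0.6667 0.0025 0.09  ] [0.6681 0.0059 0.09  ] [array([0.6675, 0.0033, 0.0923]), array([0.0021])]
1 [ 0.6444 -0.1522  0.09  ] [ 0.6455 -0.1505  0.09  ] [array([ 0.645 , -0.1515,  0.0908]), array([0.0013])]
2 [ 0.4677 -0.1274  0.09  ] [ 0.4693 -0.1251  0.09  ] [array([ 0.4687, -0.1265,  0.091 ]), array([0.0019])]
3 [0.4897 0.0274 0.09  ] [0.4928 0.0311 0.09  ] [array([0.4915, 0.0288, 0.0911]), array([0.0033])]
top [ 0.5671 -0.0624  0.09  ] [np.float64(0.1563), np.float64(0.1784), np.float64(0.1564), np.float64(0.1788)] 8.156935419652983
scene [ 0.5689 -0.0596  0.09  ] [np.float64(0.158), np.float64(0.178), np.float64(0.1579), np.float64(0.177)] 8.39254231270377
```

Well centre is ≈ (0.568,-0.061) with unit yaw ≈ -8.3°. Panel centre is ≈ (0.499,0.295) with yaw ≈ 18.4°. Sizes and heights agree: the well's dark rim reads 5 mm wider on every side, symmetrically. I'll rise and go over the panel.

Emit:
{"name": "send_rows", "arguments": {"targets": [[[0,0,0,0,0,1,-0.1],[0,0,0,0,0,2,-0.1],[0,0,-0.2,0.3,0.9,2.5,-0.1],[0,0,-0.4,0.6,1.8,2.5,-0.1],[0,0,-0.6,0.9,2.8,2.5,-0.1]]]}}

```text
clock: 0.52
position: [0.2678, -0.4136, 0.3322]
ee_rot: [0.819, -0.573, 0.001, 0.0]
force: [0.7, 0.9, -0.4]
gripper_width: 0.0605
```

Emit:
{"name": "send_rows", "arguments": {"targets": [[[0,0,0,0.3,0.95,0,-0.1],[0,0,0,0.6,1.9,0,-0.1],[0,0,0,0.9,2.85,0,-0.1],[0,0,0,1.2,3.8,0,-0.1],[0,0,0,1.5,4.75,0,-0.1]]]}}

```text
clock: 0.93
position: [0.3277, -0.2217, 0.3318]
ee_rot: [0.819, -0.574, 0.001, 0.0]
force: [1.2, -0.5, 0.7]
gripper_width: 0.0413
```

Emit:
{"name": "send_rows", "arguments": {"targets": [[[0,0,0,0.3,0.95,0,-0.1],[0,0,0,0.6,1.9,0,-0.1],[0,0,0,0.9,2.85,0,-0.1],[0,0,0,1.2,3.8,0,-0.1],[0,0,0,1.5,4.75,0,-0.1]]]}}

```text
clock: 1.35
position: [0.3876, -0.0296, 0.3316]
ee_rot: [0.819, -0.574, 0.001, 0.0]
force: [-0.0, -1.0, -0.3]
gripper_width: 0.0411
```

Emit:
{"name": "send_rows", "arguments": {"targets": [[[0,0,0,0.3,0.95,0,-0.1],[0,0,-0.1,0.6,1.9,0,-0.1],[0,0,-0.2,0.9,2.85,0,-0.1],[0,0,-0.26,1.3,3.8,-0.5,-0.1],[0,0,-0.26,1.6,4.7,-1,-0.1]]]}}

```text
clock: 1.77
position: [0.4511, 0.1562, 0.2946]
ee_rot: [0.811, -0.585, 0.002, -0.001]
force: [0.7, 0.0, -0.1]
gripper_width: 0.0414
```

Emit:
{"name": "send_rows", "arguments": {"targets": [[[0,0,0,0.3,0.9,-0.5,-0.1],[0,0,0,0.6,1.8,-1,-0.1],[0,0,0,0.9,2.6,-1.5,-0.1],[0,0,0,1.18,3.4,-2,-0.1],[0,0,0,1.18,3.4,-2,-0.1]]]}}

```text
clock: 2.18
position: [0.4956, 0.2958, 0.2068]
ee_rot: [0.812, -0.583, -0.002, 0.003]
force: [-0.2, -0.4, -2.4]
gripper_width: 0.0413
```

Emit:
{"name": "send_rows", "arguments": {"targets": [[[0,0,0,0,0,-0.9,-0.1],[0,0,0,0.09,-0.02,-1.8,-0.1],[0,0,0,0.09,-0.02,-2.6,-0.1],[0,0,0,0.09,-0.02,-3.2,-0.1],[0,0,0,0.09,-0.02,-3.2,-0.1]]]}}

```text
clock: 2.6
position: [0.4947, 0.293, 0.0728]
ee_rot: [0.812, -0.583, -0.005, 0.008]
force: [-1.1, 0.1, -0.6]
gripper_width: 0.0412
```

```bash
python3 - <<'E'
from h import *
a=snapshot("scene")[...,::-1];b=snapshot("top")[...,::-1]
o=observe();p=o["position"];print(p,o["ee_rot"])
cv2.imwrite("pics/s1.png",a);cv2.imwrite("pics/t1.png",b)
A=cv2.resize(a[110:200,260:360],None,fx=6,fy=6,interpolation=2);B=cv2.resize(b[190:290,140:240],None,fx=6,fy=6,interpolation=2)
cv2.imwrite("pics/c4.png",A);print(proj("scene",[p+[0,0,-.017],[.499,.295,.028]]),proj("top",[p+[0,0,-.017],[.499,.295,.028]]))
cv2.imwrite("pics/c5.png",B)
E
```

```text
[0.49885799 0.29459711 0.07881528] [ 0.81231974 -0.58319607 -0.00238985  0.00364394]
[[309.30525934 157.32881238]
 [309.10111702 163.9042314 ]] [[184.73179677 234.1430909 ]
 [186.31387676 234.93208715]]
```

View pics/c4.png

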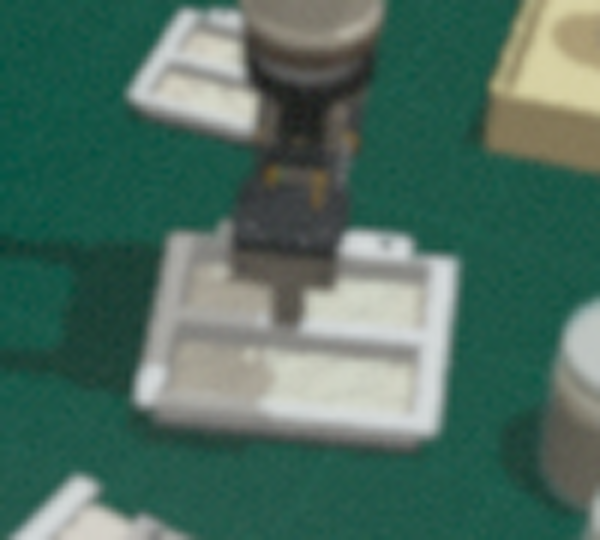

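View pics/c5.png

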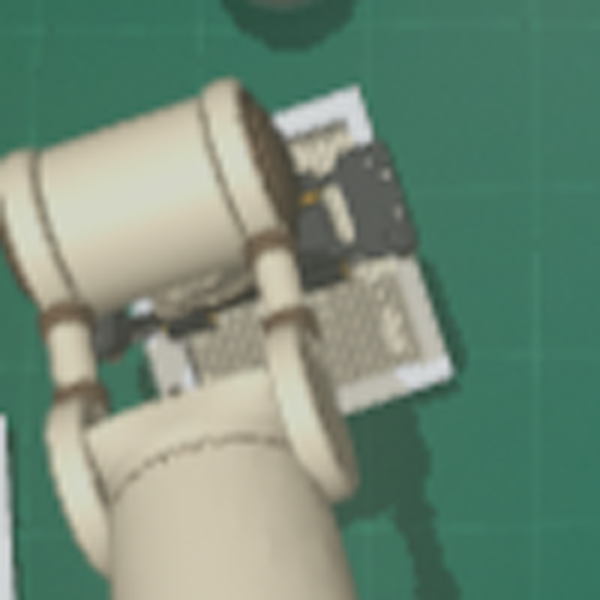

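The finger stands over the rib middle (crop (288,310)), straddling the rib. I'll descend and pinch.

Emit:
{"name": "send_rows", "arguments": {"targets": [[[0,0,0,0,0,-0.4,-0.1],[0,0,0,0,0,-0.8,-0.1],[0,0,0,0,0,-1.1,-0.1],[0,0,0,0,0,-1.2,-0.1],[0,0,0,0,0,-1.2,-0.1]]]}}

```text
clock: 3.12
position: [0.499, 0.2946, 0.0312]
ee_rot: [0.812, -0.583, -0.002, 0.004]
force: [-0.2, -0.3, 0.5]
gripper_width: 0.041
```

Emit:
{"name": "send_rows", "arguments": {"targets": [[[0,0,0,0,0,0,-0.1],[0,0,0,0,0,0,-0.1]]]}}

```text
clock: 3.28
position: [0.5001, 0.2949, 0.0327]
ee_rot: [0.812, -0.583, -0.002, 0.003]
force: [0.4, -0.9, -0.2]
gripper_width: 0.0415
```

Emit:
{"name": "send_rows", "arguments": {"targets": [[[0,0,0,0,0,-0.07,-0.3],[0,0,0,0,0,-0.07,-0.6],[0,0,0,0,0,-0.07,-0.8],[0,0,0,0,0,-0.07,-1],[0,0,0,0,0,-0.07,-1]]], "force": 45}}

```text
clock: 3.7
position: [0.5001, 0.2953, 0.03]
ee_rot: [0.812, -0.583, -0.002, 0.002]
force: [-0.8, 1.3, 0.7]
gripper_width: 0.012
```

Emit:
{"name": "send_rows", "arguments": {"targets": [[[0,0,0,0,0,0,-1],[0,0,0,0,0,0,-1],[0,0,0,0,0,0,-1]]]}}

```text
clock: 3.95
position: [0.5001, 0.2953, 0.0301]
ee_rot: [0.812, -0.583, -0.002, 0.002]
force: [-0.5, 0.8, 0.7]
gripper_width: 0.0114
```

Gripped at 11.4 mm (rib 12 mm). I'll lift and carry it towards the unit.

Emit:
{"name": "send_rows", "arguments": {"targets": [[[0,0,0,0,0,0.5,-1],[0,0,0,0,0,1.2,-1],[0,0,0,0,0,2,-1],[0,0,0,0,0,3,-1],[0,0,0,0,0,4,-1]]]}}

```text
clock: 4.37
position: [0.4986, 0.2946, 0.1899]
ee_rot: [0.812, -0.583, -0.003, 0.004]
force: [0.6, 0.2, -3.2]
gripper_width: 0.0116
```

Emit:
{"name": "send_rows", "arguments": {"targets": [[[0,0,-0.4,0.1,-0.6,1,-1],[0,0,-0.8,0.2,-1.4,1.3,-1],[0,0,-1.2,0.4,-2.2,1.3,-1],[0,0,-1.6,0.55,-3,1.3,-1],[0,0,-2,0.7,-3.8,1.3,-1]]]}}

```text
clock: 4.78
position: [0.5262, 0.1411, 0.2415]
ee_rot: [0.746, -0.666, -0.003, 0.004]
force: [-0.2, 0.5, -3.9]
gripper_width: 0.0116
```

Emit:
{"name": "send_rows", "arguments": {"targets": [[[0,0,-0.5,0.2,-0.9,0,-1],[0,0,-1,0.35,-1.8,0,-1],[0,0,-1.5,0.5,-2.7,0,-1],[0,0,-2,0.7,-3.6,0,-1],[0,0,-2.4,0.9,-4.5,0,-1]]]}}

```text
clock: 5.2
position: [0.5616, -0.0406, 0.2405]
ee_rot: [-0.656, 0.755, 0.005, -0.004]
force: [0.4, 0.3, -3.7]
gripper_width: 0.0115
```

Emit:
{"name": "send_rows", "arguments": {"targets": [[[0,0,-0.07,0.1,-0.5,0,-1],[0,0,-0.07,0.1,-1,0,-1],[0,0,-0.07,0.1,-1,0,-1],[0,0,-0.07,0.1,-1,0,-1]]]}}

```text
clock: 5.53
position: [0.5649, -0.0814, 0.2394]
ee_rot: [-0.652, 0.758, 0.006, -0.005]
force: [-0.5, 1.1, -2.7]
gripper_width: 0.0114
```

```bash
python3 - <<'E'
from h import *
a=snapshot("scene")[...,::-1];b=snapshot("top")[...,::-1]
o=observe();p=o["position"];print(p,o["ee_rot"],o["force"])
cv2.imwrite("pics/s2.png",a);cv2.imwrite("pics/t2.png",b)
cv2.imwrite("pics/c6.png",cv2.resize(a[120:330,180:380],None,fx=2.8,fy=2.8,interpolation=2));cv2.imwrite("pics/c7.png",cv2.resize(b[150:280,230:390],None,fx=4.5,fy=4.5,interpolation=2))
E
```

```text
[ 0.56511189 -0.07990415  0.23981635] [-0.6532713   0.75709161  0.00546551 -0.00436326] [-0.64908617 -0.3556015  -3.9565776 ]
```

View pics/c6.png

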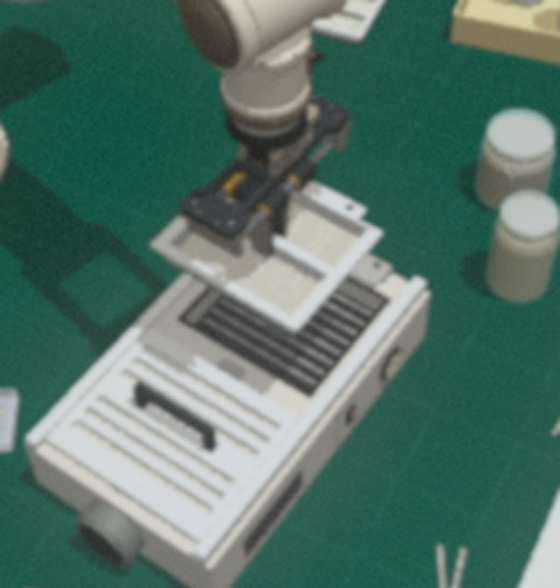

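View pics/c7.png

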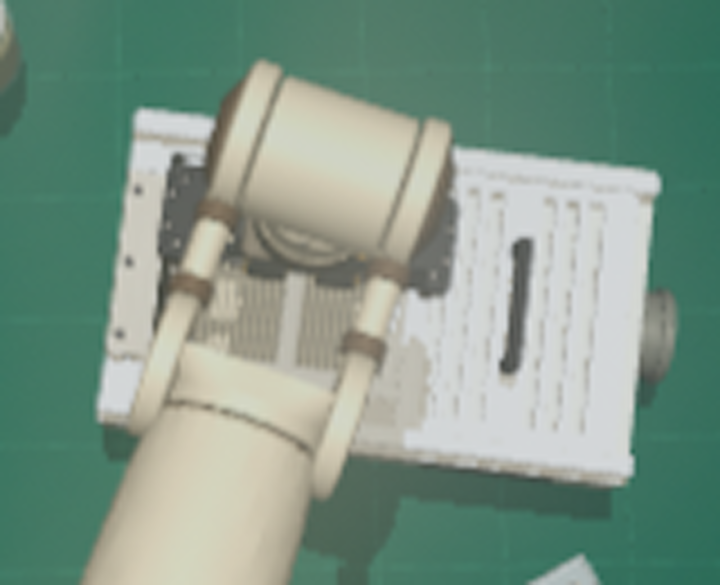

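```bash
python3 - <<'E'
from h import *
S=cv2.imread("pics/s2.png",0).astype(np.float32);o=np.array([180,120])
f=lambda x,y:np.array([x,y])/2.8+o
from scipy.spatial.transform import Rotation as R
x=R.from_quat([-0.6533,0.7571,0.0055,-0.0044]).as_matrix();print(x.round(4)); print("tool x ang",np.degrees(np.arctan2(x[1,0],x[0,0])))
L1=edge(S,f(153,245),f(297,328),half=2.5);L2=edge(S,f(297,328),f(383,232),half=2.5)
c=inter(L1,L2);print(c)
z=.238
C=onz("scene",c,z)[0];a=onz("scene",L1[0]-20*L1[1],z)[0];b=onz("scene",L1[0]+20*L1[1],z)[0];d=b-a
print("yaw from -y edge",np.degrees(np.arctan2(d[1],d[0])))
a=onz("scene",L2[0]-10*L2[1],z)[0];b=onz("scene",L2[0]+10*L2[1],z)[0];d=b-a
print("yaw from +x edge",np.degrees(np.arctan2(-d[0],d[1])))
for yaw in (-8.3,):
  y=np.radians(yaw);X=np.array([np.cos(y),np.sin(y)]);Y=np.array([-np.sin(y),np.cos(y)])
  ctr=C[:2]-.09*X+.078*Y;print("corner",C,"centre",ctr,"rel tcp in unit xy",(ctr-[.5651,-.0799])@X,(ctr-[.5651,-.0799])@Y)
# handle
for n,i,r in(("scene","s2",(225,250,262,285)),):
  im=cv2.imread(f"pics/{i}.png");h=(im.max(2)<75).astype(np.uint8);m=np.zeros_like(h);m[r[1]:r[3],r[0]:r[2]]=h[r[1]:r[3],r[0]:r[2]]
  k=cv2.moments(m,True);u=(k["m10"]/k["m00"],k["m01"]/k["m00"]);print("handle",u,k["m00"],onz(n,u,.130),tri((344.45,217.26),u))
E
```

```text
[[-1.464e-01 -9.891e-01 -1.380e-02]
 [-9.892e-01  1.464e-01  2.600e-03]
 [-5.000e-04  1.410e-02 -9.999e-01]]
tool x ang -98.4185309099789
[285.5884 238.5319]
yaw from -y edge -9.349362986003227
yaw from +x edge -7.66718193387788
corner [ 0.64504716 -0.17630845  0.238     ] centre [ 0.56724962 -0.08613338] rel tcp in unit xy 0.003026936917748754 -0.00585778344056934
handle (239.55102040816325, 266.2040816326531) 49.0 [[ 0.53697875 -0.2509929   0.13      ]] (array([ 0.53876851, -0.25010345,  0.13065754]), array([0.00275701]))
```

Emit:
{"name": "send_rows", "arguments": {"targets": [[[-0.8,0.1,0,0,0,-0.5,-1],[-1.6,0.2,0,0,0.1,-1,-1],[-2.3,0.24,0,0.02,0.12,-1.6,-1],[-2.3,0.24,0,0.02,0.12,-2,-1],[-2.3,0.24,0,0.02,0.12,-2,-1]]]}}

```text
clock: 6.05
position: [0.5627, -0.0718, 0.1548]
ee_rot: [-0.65, 0.751, -0.074, -0.095]
force: [-0.5, 0.0, -4.4]
gripper_width: 0.0114
```

Emit:
{"name": "send_rows", "arguments": {"targets": [[[0,0,0,0,0,0,-1],[0,0,0,0,0,0,-1]]]}}

```text
clock: 6.22
position: [0.5627, -0.0711, 0.1552]
ee_rot: [-0.65, 0.751, -0.073, -0.094]
force: [-0.8, 0.9, -3.1]
gripper_width: 0.0115
```

```bash
cat >> h.py <<'E'
from scipy.spatial.transform import Rotation as R
SEAT=np.array([.568,-.061,.08]);YAW=np.radians(-8.3)
U=R.from_euler('z',YAW).as_matrix()
def st(q0=np.array([0.812,-0.583,-0.002,0.002])):
    o=observe();Rt=R.from_quat(o["ee_rot"])
    # panel attitude: at grasp panel level, yaw 18.4
    Rp=(Rt*R.from_quat(q0/np.linalg.norm(q0)).inv()).as_matrix()@R.from_euler('z',np.radians(18.6)).as_matrix()
    c=o["position"]-Rp@[0,0,.016]; t=c+Rp@[0,.086,.012]
    L=U.T@Rp; print("clock",round(o["clock"],2),"tcp",o["position"].round(4),"F_unit",(U.T@o["force"]).round(1),"M",o["moment"].round(2),"w",round(o["gripper_width"],4))
    print("panel in unit rotvec deg",np.degrees(R.from_matrix(L).as_rotvec()).round(2),"centre mm",(U.T@(c-SEAT)*1e3).round(1),"tongue vs lip mm",(U.T@(t-SEAT)*1e3-[0,77,19]).round(1))
E
python3 -c "
from h import *
st()"
```

```text
clock 6.22 tcp [ 0.5627 -0.0711  0.1552] F_unit [-0.9  0.8 -3.1] M [ 0.29 -0.02 -0.05] w 0.0115
panel in unit rotvec deg [-13.75   0.4    0.07] centre mm [ -3.9 -14.6  59.7] tongue vs lip mm [-4.  -5.2 31.9]
```

Emit:
{"name": "send_rows", "arguments": {"targets": [[[0,0,0,0.07,-0.1,-0.2,-1],[0,0,0,0.07,-0.1,-0.4,-1],[0,0,0,0.07,-0.1,-0.6,-1],[0,0,0,0.07,-0.1,-0.8,-1],[0,0,0,0.07,-0.1,-0.88,-1]]]}}

```text
clock: 6.63
position: [0.5644, -0.0751, 0.1181]
ee_rot: [-0.65, 0.751, -0.072, -0.095]
force: [-0.2, -0.1, -3.3]
gripper_width: 0.0118
```

Emit:
{"name": "send_rows", "arguments": {"targets": [[[0,0,0,0,0,0,-1]]]}}

```text
clock: 6.72
position: [0.5638, -0.0751, 0.1169]
ee_rot: [-0.65, 0.751, -0.071, -0.096]
force: [-0.9, 0.8, -2.5]
gripper_width: 0.0114
```

```bash
python3 - <<'E'
from h import *
a=snapshot("scene")[...,::-1];st()
cv2.imwrite("pics/s3.png",a)
cv2.imwrite("pics/c8.png",cv2.resize(a[150:300,210:350],None,fx=4,fy=4,interpolation=2))
E
```

```text
clock 6.77 tcp [ 0.5637 -0.075   0.117 ] F_unit [-0.2  0.1 -3.3] M [ 0.31  0.05 -0.  ] w 0.0115
panel in unit rotvec deg [-13.72   0.67   0.05] centre mm [ -2.4 -18.3  21.5] tongue vs lip mm [-2.5 -8.9 -6.2]
```

View pics/c8.png

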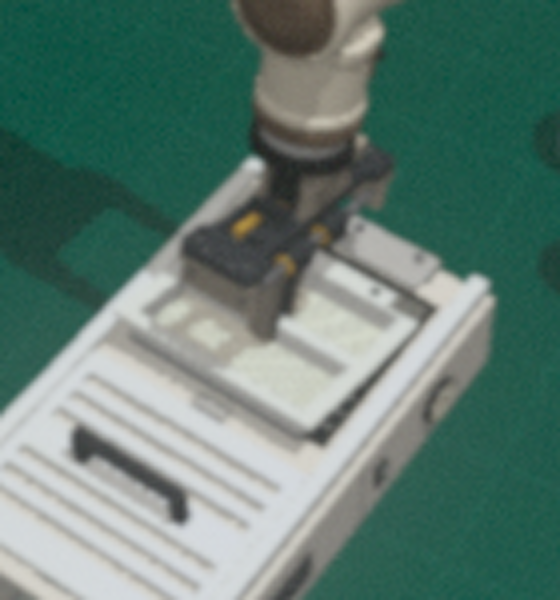

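No contact, and the tongue (crop (375,290)) stands short of the lip (crop (400,245)). I'll push it under.

Emit:
{"name": "send_rows", "arguments": {"targets": [[[0,-0.08,0,0.03,0.1,0.01,-1],[0,-0.08,0,0.06,0.2,0.01,-1],[0,-0.08,0,0.08,0.3,0.01,-1],[0,-0.08,0,0.1,0.4,0.01,-1],[0,-0.08,0,0.1,0.42,0.01,-1]]]}}

```text
clock: 7.18
position: [0.5681, -0.0574, 0.1178]
ee_rot: [-0.65, 0.751, -0.074, -0.092]
force: [-0.7, 0.4, -3.0]
gripper_width: 0.0112
```

```bash
python3 - <<'E'
from h import *
a=snapshot("scene")[...,::-1];st()
cv2.imwrite("pics/s4.png",a)
cv2.imwrite("pics/c9.png",cv2.resize(a[150:300,210:350],None,fx=4,fy=4,interpolation=2))
E
```

```text
clock 7.23 tcp [ 0.568  -0.0576  0.1177] F_unit [-1.1 -0.1 -3.4] M [ 0.33 -0.04 -0.02] w 0.0117
panel in unit rotvec deg [-13.65   0.17   0.05] centre mm [-0.5 -0.4 22.2] tongue vs lip mm [-0.6  9.  -5.5]
```

View pics/c9.png

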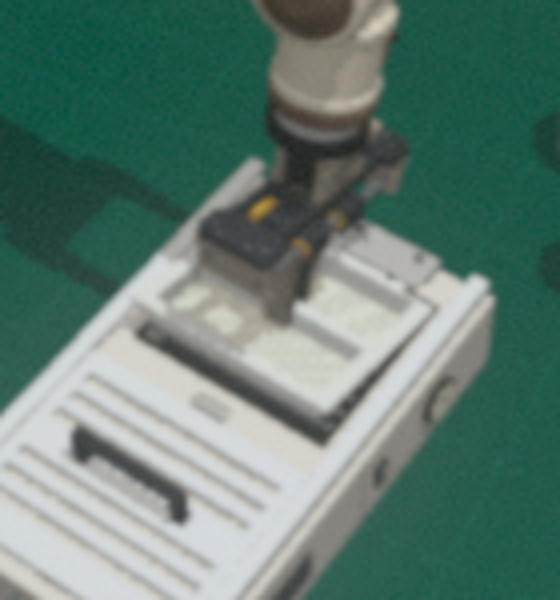

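Tongue about 9 mm under the lip, tilted 13.7°, and no contact force. I'll start the swing.

Emit:
{"name": "send_rows", "arguments": {"targets": [[[0.2,-0.03,0,0,-0.01,-0.05,-1],[0.45,-0.06,0,0,-0.02,-0.1,-1],[0.7,-0.1,0,-0.01,-0.04,-0.16,-1],[0.95,-0.13,0,-0.01,-0.05,-0.22,-1],[1.13,-0.16,0,-0.01,-0.06,-0.27,-1]]]}}

```text
clock: 7.65
position: [0.5676, -0.0604, 0.1068]
ee_rot: [-0.653, 0.755, -0.035, -0.047]
force: [-0.2, -1.0, -2.8]
gripper_width: 0.0117
```

```bash
python3 -c "
from h import *
st()"
```

```text
clock 7.65 tcp [ 0.5676 -0.0604  0.1068] F_unit [-0.1 -1.  -2.8] M [ 0.25 -0.06 -0.  ] w 0.0117
panel in unit rotvec deg [-6.7   0.18  0.04] centre mm [-0.5 -1.3 10.9] tongue vs lip mm [-0.6  8.5 -6.2]
```

Emit:
{"name": "send_rows", "arguments": {"targets": [[[0.2,-0.03,0,0,0,-0.05,-1],[0.45,-0.06,0,0,-0.01,-0.1,-1],[0.7,-0.1,0,0,-0.01,-0.16,-1],[0.95,-0.15,0,0.01,-0.01,-0.22,-1],[1.11,-0.18,0,0.01,-0.01,-0.26,-1]]]}}

```text
clock: 8.07
position: [0.568, -0.0614, 0.0962]
ee_rot: [-0.654, 0.756, 0.004, -0.001]
force: [-0.9, 0.2, -2.5]
gripper_width: 0.0115
```

Emit:
{"name": "send_rows", "arguments": {"targets": [[[0,0,0,0,0,-0.01,-1],[0,0,0,0,0,-0.01,-1]]]}}

```text
clock: 8.23
position: [0.5681, -0.0619, 0.0961]
ee_rot: [-0.654, 0.756, 0.003, -0.001]
force: [-0.1, -0.4, -2.5]
gripper_width: 0.0117
```

```bash
python3 - <<'E'
from h import *
a=snapshot("scene")[...,::-1];st()
cv2.imwrite("pics/s5.png",a)
cv2.imwrite("pics/c10.png",cv2.resize(a[150:300,210:350],None,fx=4,fy=4,interpolation=2))
E
```

```text
clock 8.28 tcp [ 0.5681 -0.0617  0.0961] F_unit [-0.6 -1.4 -2.2] M [-0.2   0.   -0.02] w 0.0116
panel in unit rotvec deg [0.08 0.03 0.01] centre mm [ 0.2 -0.7  0.1] tongue vs lip mm [ 0.2  8.3 -6.8]
```

View pics/c10.png

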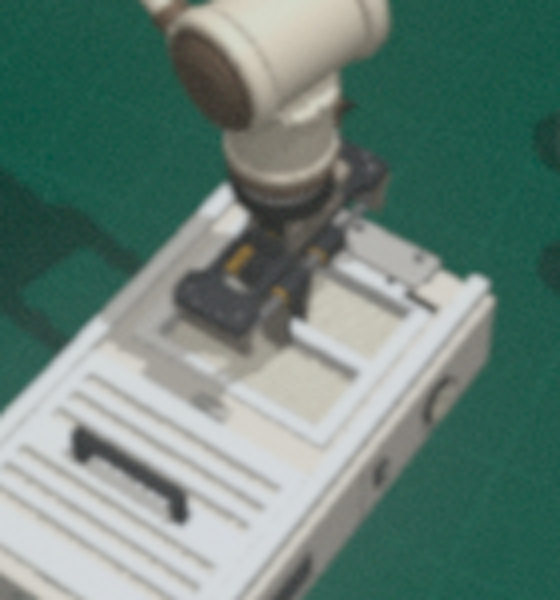

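It sits flat in the well. I'll give a light press, then release.

Emit:
{"name": "send_rows", "arguments": {"targets": [[[0,0,0,0,0,-0.05,-1],[0,0,0,0,0,-0.05,-1],[0,0,0,0,0,-0.05,-0.9],[0,0,0,0,0,-0.05,-0.5],[0,0,0,0,0,-0.05,-0.3]]]}}

```text
clock: 8.7
position: [0.5688, -0.0618, 0.0948]
ee_rot: [-0.655, 0.756, 0.002, -0.001]
force: [0.3, 0.0, 0.2]
gripper_width: 0.023
```

Emit:
{"name": "send_rows", "arguments": {"targets": [[[0,0,0,0,0,0,-0.3],[0,0,0,0,0,0,-0.3],[0,0,0,0,0,0.3,-0.3],[0,0,0,0,0,1,-0.3],[0,0,0,0,0,1.8,-0.3]]]}}

```text
clock: 9.12
position: [0.5673, -0.0613, 0.1663]
ee_rot: [-0.655, 0.756, 0.004, -0.002]
force: [0.7, -0.0, 0.6]
gripper_width: 0.0323
```

Emit:
{"name": "send_rows", "arguments": {"targets": [[[0,0,0,0,0,0.8,0.0],[0,0,0,-0.12,-0.8,1,0.0],[0,0,0,-0.25,-1.7,1,0.0],[0,0,0,-0.4,-2.6,1,0.0],[0,0,0,-0.53,-3.5,1,0.0]]]}}

```text
clock: 9.53
position: [0.5461, -0.2027, 0.2079]
ee_rot: [-0.655, 0.756, 0.003, -0.002]
force: [1.0, 0.0, -0.6]
gripper_width: 0.0463
```

```bash
python3 - <<'E'
from h import *
a=snapshot("scene")[...,::-1];o=observe();print(o["position"],o["ee_rot"])
cv2.imwrite("pics/s6.png",a)
cv2.imwrite("pics/c11.png",cv2.resize(a[150:330,180:350],None,fx=3.3,fy=3.3,interpolation=2))
b=snapshot("top")[...,::-1];cv2.imwrite("pics/t6.png",b)
cv2.imwrite("pics/c12.png",cv2.resize(b[160:270,240:390],None,fx=5,fy=5,interpolation=2))
E
```

```text
[ 0.54485794 -0.20929821  0.20770016] [-0.65299301  0.75735436  0.00172662 -0.00339401]
```

View pics/c11.png

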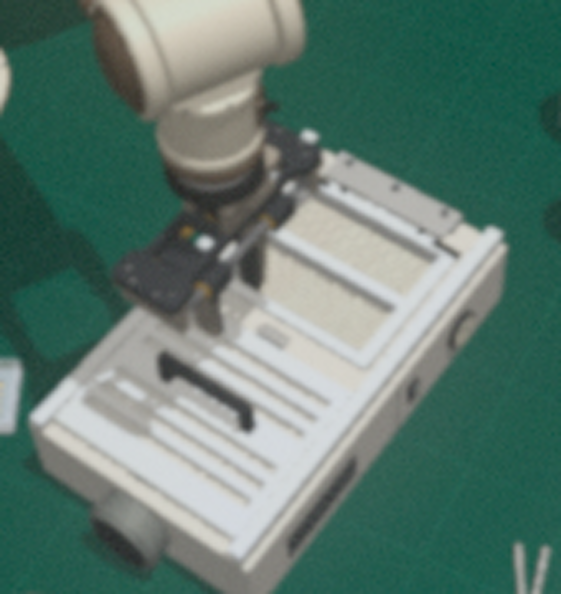

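View pics/c12.png

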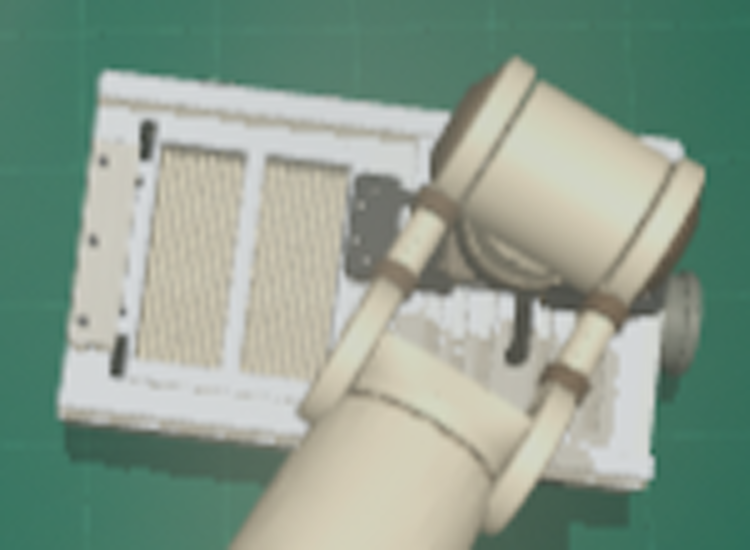

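The panel is flat: the tongue reaches under the lip (crop (128,250)) and both gaps are even. Now to the handle.

Emit:
{"name": "send_rows", "arguments": {"targets": [[[0,0,0,-0.07,-0.5,0,0.0],[0,0,0,-0.14,-1,-0.3,0.0],[0,0,0,-0.14,-1,-0.9,0.0],[0,0,0,-0.14,-1,-1.4,0.0],[0,0,0,-0.14,-1,-1.5,0.0]]]}}

```text
clock: 10.05
position: [0.538, -0.2443, 0.1441]
ee_rot: [-0.653, 0.758, 0.006, -0.003]
force: [-0.4, 0.7, -0.7]
gripper_width: 0.0459
```

```bash
python3 - <<'E'
from h import *
a=snapshot("scene")[...,::-1];o=observe();print(o["position"],o["ee_rot"],o["force"])
cv2.imwrite("pics/s7.png",a)
cv2.imwrite("pics/c13.png",cv2.resize(a[200:300,190:310],None,fx=5,fy=5,interpolation=2))
E
```

```text
[ 0.53844811 -0.24432902  0.14497758] [-0.65268283  0.75760629  0.00543087 -0.00288749] [ 0.49160272  1.65882121 -0.33377798]
```

View pics/c13.png

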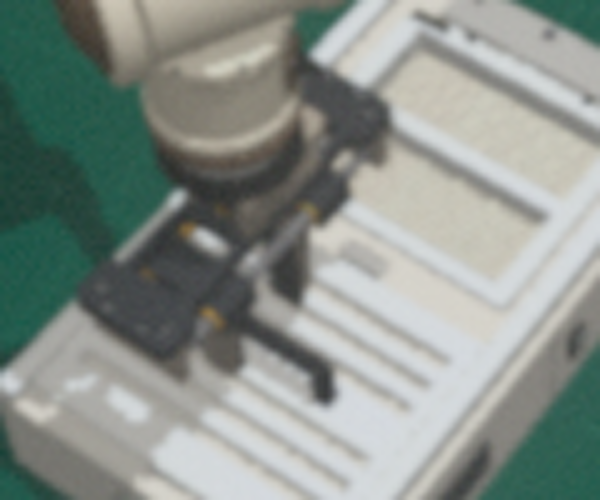

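Fingers straddle the bar (crop (285,270) and (225,350)). I'll shift -5 mm in y, go down and close.

Emit:
{"name": "send_rows", "arguments": {"targets": [[[0,0,0,0,-0.12,-0.15,0.0],[0,0,0,0,-0.12,-0.35,0.0],[0,0,0,0,-0.12,-0.37,-0.3],[0,0,0,0,-0.12,-0.37,-0.7],[0,0,0,0,-0.12,-0.37,-1]]], "force": 25}}

```text
clock: 10.52
position: [0.5388, -0.2492, 0.1308]
ee_rot: [-0.653, 0.758, 0.005, -0.003]
force: [-0.0, -0.7, 0.8]
gripper_width: 0.028
```

Emit:
{"name": "send_rows", "arguments": {"targets": [[[0,0,0,0,0,0,-1],[0,0,0,0,0,0,-1],[0,0,0,0,0,0,-1]]]}}

```text
clock: 10.77
position: [0.5393, -0.2493, 0.1315]
ee_rot: [-0.653, 0.757, 0.004, -0.003]
force: [0.3, 1.2, 1.9]
gripper_width: 0.0119
```

Emit:
{"name": "send_rows", "arguments": {"targets": [[[0,0,0,0.04,0.25,0,-1],[0,0,0,0.1,0.7,0,-1],[0,0,0,0.18,1.2,0,-1],[0,0,0,0.26,1.7,0,-1],[0,0,0,0.33,2.2,0,-1]]]}}

```text
clock: 11.18
position: [0.5518, -0.1603, 0.1315]
ee_rot: [-0.653, 0.757, 0.005, -0.003]
force: [-2.6, -2.0, 0.6]
gripper_width: 0.0115
```

Emit:
{"name": "send_rows", "arguments": {"targets": [[[0,0,0,0.07,0.5,0,-1],[0,0,0,0.15,1,0,-1],[0,0,0,0.22,1.45,0,-1],[0,0,0,0.28,1.8,0,-1],[0,0,0,0.28,1.8,0,-1]]]}}

```text
clock: 11.6
position: [0.5624, -0.0848, 0.1315]
ee_rot: [-0.654, 0.757, 0.006, -0.003]
force: [-5.3, 1.7, 3.9]
gripper_width: 0.0116
```

Emit:
{"name": "send_rows", "arguments": {"targets": [[[0,0,0,-0.02,0.1,0,-1],[0,0,0,-0.01,0.2,0,-1],[0,0,0,0.01,0.3,0,-1],[0,0,0,0.03,0.4,0,-1],[0,0,0,0.04,0.5,0,-1]]], "force": 40}}

```text
clock: 12.02
position: [0.5649, -0.0662, 0.1315]
ee_rot: [-0.654, 0.757, 0.005, -0.003]
force: [3.8, -2.2, -3.8]
gripper_width: 0.0117
```

Emit:
{"name": "send_rows", "arguments": {"targets": [[[0,0,0,0,0.05,0,-1],[0,0,0,0,0.1,0,-1],[0,0,0,0,0.1,0,-1]]]}}

```text
clock: 12.27
position: [0.5652, -0.0646, 0.1316]
ee_rot: [-0.653, 0.757, 0.002, -0.004]
force: [0.6, -9.9, -3.9]
gripper_width: 0.0116
```

Emit:
{"name": "send_rows", "arguments": {"targets": [[[0,0,0,0.01,0.1,0,-1],[0,0,0,0.02,0.2,0,-1],[0,0,0,0.02,0.2,0,-1]]]}}

```text
clock: 12.52
position: [0.5652, -0.0644, 0.1315]
ee_rot: [-0.653, 0.757, -0.003, -0.01]
force: [-3.3, -27.5, -5.2]
gripper_width: 0.0114
```

Emit:
{"name": "send_rows", "arguments": {"targets": [[[0,0,0,0.01,0.15,0,-1],[0,0,0,0.02,0.3,0,-1],[0,0,0,0.02,0.3,0,-1]]]}}

```text
clock: 12.77
position: [0.5652, -0.0643, 0.1314]
ee_rot: [-0.653, 0.757, -0.011, -0.018]
force: [-3.2, -41.9, -8.7]
gripper_width: 0.0116
```

27–42 N against a hard stop at the expected shut position. I'll relax, release and look.

Emit:
{"name": "send_rows", "arguments": {"targets": [[[0,0,0,0,0,0,-1],[0.1,0,0,0,-0.01,0,-1],[0.1,0,0,0,-0.01,0,-0.8],[0.1,0,0,0,-0.01,0,-0.4],[0.1,0,0,0,-0.01,0,-0.2]]]}}

```text
clock: 13.18
position: [0.5653, -0.0639, 0.1314]
ee_rot: [-0.654, 0.757, -0.006, -0.015]
force: [0.5, 0.2, 0.5]
gripper_width: 0.0231
```

Emit:
{"name": "send_rows", "arguments": {"targets": [[[0,0,0,0,0,0,-0.2],[0,0,0,0,0,0,-0.2],[0,0,0,0,0,0.4,-0.2],[0,0,0,0,0,1.2,-0.2],[0,0,0,0,0,2,-0.2]]]}}

```text
clock: 13.6
position: [0.5641, -0.063, 0.211]
ee_rot: [-0.654, 0.757, -0.005, -0.015]
force: [0.3, 0.2, 0.3]
gripper_width: 0.0369
```

Emit:
{"name": "send_rows", "arguments": {"targets": [[[0,0,0,-0.4,0.5,0.7,-0.2],[0,0,0,-0.8,1.3,1.4,-0.2],[0,0,0,-1.2,2.2,2,-0.2],[0,0,0,-1.6,3,2.4,-0.2],[0,0,0,-2,3.8,2.4,-0.2]]]}}

```text
clock: 14.02
position: [0.4849, 0.0902, 0.3113]
ee_rot: [-0.653, 0.757, -0.007, -0.013]
force: [1.0, 0.3, -0.0]
gripper_width: 0.0364
```

Emit:
{"name": "send_rows", "arguments": {"targets": [[[0,0,0,-0.2,0.9,0,-0.2],[0,0,0,-0.4,1.8,0,-0.2],[0,0,0,-0.4,1.8,0,-0.2]]]}}

```text
clock: 14.27
position: [0.4671, 0.1677, 0.3121]
ee_rot: [-0.656, 0.755, -0.006, -0.011]
force: [-0.5, 0.7, -0.1]
gripper_width: 0.0368
```

```bash
python3 - <<'E'
from h import *
a=snapshot("scene")[...,::-1];b=snapshot("top")[...,::-1];o=observe();print(o["clock"],o["position"],o["force"])
cv2.imwrite("pics/s8.png",a);cv2.imwrite("pics/t8.png",b)
cv2.imwrite("pics/c14.png",cv2.resize(a[150:330,180:350],None,fx=3.3,fy=3.3,interpolation=2))
cv2.imwrite("pics/c15.png",cv2.resize(b[160:270,240:390],None,fx=5,fy=5,interpolation=2))
E
```

```text
14.3667 [0.46847232 0.16331585 0.31140687] [-0.39482582  0.11696663 -0.2832367 ]
```

View pics/c14.png

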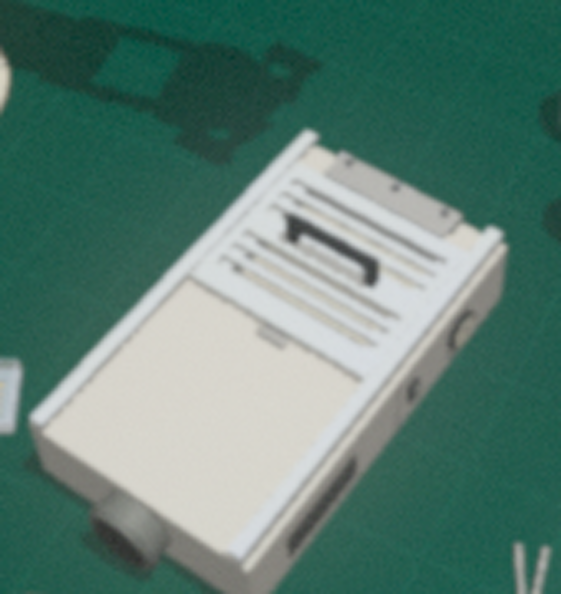

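View pics/c15.png

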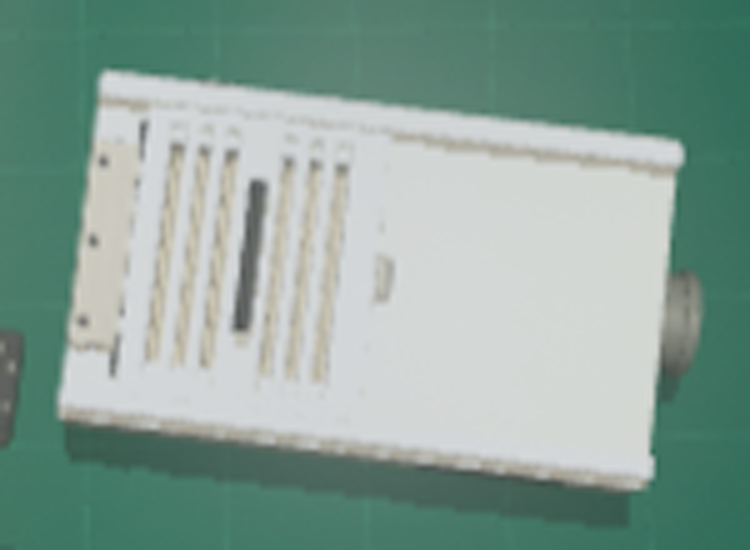

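View pics/s8.png

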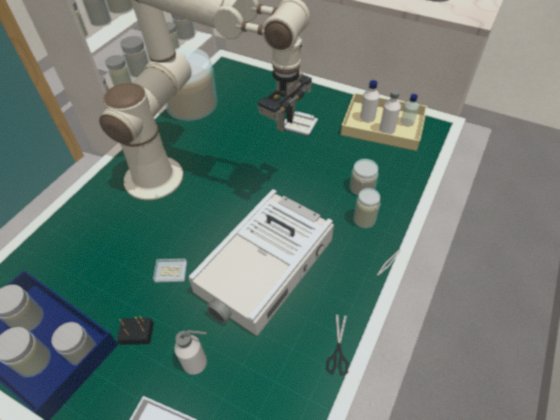

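```bash
python3 - <<'E'
from h import *
def hm(f,r,th):
  im=cv2.imread(f);h=(im.max(2)<th).astype(np.uint8);m=np.zeros_like(h);m[r[1]:r[3],r[0]:r[2]]=h[r[1]:r[3],r[0]:r[2]]
  n,l,s,c=cv2.connectedComponentsWithStats(m);k=1+s[1:,4].argmax();return c[k],s[k]
a,s1=hm("pics/t8.png",(285,190,296,230),120);b,s2=hm("pics/s8.png",(262,212,300,238),90)
a0,_=hm("pics/t0.png" if False else "pics/top0.png",(336,200,354,236),120);b0,_=hm("pics/scene0.png",(222,252,262,285),90)
print(a,s1,b,s2,b0)
H0=onz("top",a0,.134)[0];H=onz("top",a,.134)[0];print("top travel mm",(U.T@(H-H0)*1e3).round(1),"rel seat",(U.T@(H-SEAT)*1e3).round(1))
H0=onz("scene",b0,.132)[0];H=onz("scene",b,.132)[0];print("scene travel",(U.T@(H-H0)*1e3).round(1),"rel seat",(U.T@(H-SEAT)*1e3).round(1))
E
```

```text
[289.35443038 210.78481013] [287 196   6  30  79] [280.53658537 224.17073171] [268 216  26  20  82] [241.85981308 266.98130841]
top travel mm [ -1.9 184.5   0. ] rel seat [-2.7 -5.  54. ]
scene travel [  0.7 183.8   0. ] rel seat [ 5.3 -7.8 52. ]
```

The handle is at -5.0 mm (top) / -7.8 mm (scene) in y from the seat, against -5 expected when shut. Travel was 184 mm onto a hard stop. Jars, bottle and block stand where they did, and the arm is clear. Handing in.

```bash
python3 -c "
from rig import *
print(job_done(), observe()['clock'])"
```

```text
the job is handed in; nothing more can be done
the job is handed in; nothing more can be done
```

I fitted the larger filter panel, slid the cover shut, let go and handed the job in at about 14.4 s. The hand-in gave no verdict.

- **Panel:** I pinched it by its rib, hooked the tongue about 9 mm under the lip at 13.7° tilt, swung it flat and released it. By arm pose it was then level to 0.1°, its centre within 1 mm of the estimated seat and 0.1 mm high, with the tongue 8 mm under the lip. The pictures showed it lying flat, but I could not see it fully once the cover was over it.
- **Cover:** I slid it 184 mm to a hard stop. It held up to 42 N, well past the roughly 10 N the catch needs. I did not sense the click itself, so that the catch engaged is inferred from the stop and the handle position.
- **Handle position, y from the seat (should be -5 mm):** the top view gave -5.0 mm, the scene view -7.8 mm and the arm pose -3.7 mm. The scene view disagreed by about 3 mm. It had also been a few millimetres off the top view in earlier measurements, so I relied on the top view and the hard stop.
- **Other objects and arm:** the jars, wash bottle and foam block looked unmoved in the last picture, judged by eye, and the arm stood clear of everything.

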